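# Lay the second sill cover with its expansion gap

## Task

First stand the spacer upright on the frame's sloping sill, against the sleeve sticking out of the inner end of the cover screwed there, and let go. Then lay the loose cover profile flat on the slope, against the lower lip, push it firmly along the sill so that it and the sleeve clamp the spacer snugly, and leave it all so. Do not disturb the tape, screw box or screwdriver.

Things in the scene. Friction and masses are not known exactly. Their poses are not given: they have to be found in the camera images.
- frame: Dark aluminium frame standing on the bench (fixed). Origin: on the bench, midway between the jambs; x points away from the robot, y along the sill, z up. The sill runs 500 mm along y between two jambs 30 mm wide, 300 mm tall, at y +/-262 mm. Its upper face slopes 30 deg, falling towards -x.
- seat (a point): Middle of the sill face, at x 0, y 0, z 85 mm of the frame (axes of the frame, not tilted). Down the slope the face goes on 30 mm to a lip, 10 mm high above the face and 6 mm thick; up the slope it ends after 26 mm. A part whose 60 mm base lies flat against the lip has its underside centre at frame x 0, z 85 mm, and its z axis tilted 30 deg towards frame -x.
- head (a point): Middle of the underside of the head bar, a bar 25 mm deep (x) and 25 mm high that runs above the whole sill. This point is 257 mm above the bench; the bar's near face is 22 mm beyond the seat point. No room for a vertical gripper over the sill: come in square to the slope, from the robot's side.
- fixed_cover: Plain aluminium cover profile 110 mm long (y), screwed on the sill near its left or right end (varies). Inverted T: base 60 wide, 14 thick; central rib 14 thick, up to 50 mm from the underside. Origin: underside centre, frame x 0, z 85 mm. Axes as the frame's (z vertical). Ends at y +/-55 mm; from each a stiff steel sleeve of slightly smaller section sticks out 3 to 18 mm, how far is not reported: feel for it. It stays put under a push.
- cover: Loose aluminium cover profile 140 mm long (its y), 0.2 to 0.4 kg, section as the fixed one: base 60 wide (x), 14 thick; rib 14 thick (x) along its length, up to 50 mm above the underside. Upright on the bench at first. Origin: centre of its underside, z up through the rib. Alike either way round. Laid right, its centre is 7.5 + 70 = 77.5 mm along the sill from the spacer's. Push with 5 to 20 N for a moment.
- spacer: Aluminium spacer, inverted T 15 mm thick (its y: the gap it sets), 0.08 to 0.15 kg: foot 60 wide (x), 14 high; stem 26 wide (x), up to 62 mm above the underside. Upright on the bench at first. Origin: centre of its underside, z up. Placed right, it stands square to the slope, x across the sill, foot against the lip, its near face touching the sleeve's end.
- bracket: Bystander: bent steel strip 36 mm wide, 110 mm tall, fixed near the other end of the sill. Origin: on the sill face, x 0, z 85 mm of the frame.
- tape: Bystander: loose roll of green tape lying flat, outer diameter 104 mm, 48 mm high. Origin: centre of its underside.
- screw_box: Bystander: open cardboard box, 100 x 160 x 55 mm. Origin: centre of its underside.
- driver: Bystander: screwdriver lying on the bench beside the frame, about 200 mm long along its x. Origin: centre of its underside.
Things that resemble listed ones, but are neither listed nor needed, are in the scene too. Leave any brown or red look-alike of the cover alone.

How it is judged:
On the way, in this order (a step that is already met when the one before it is completed fails the run):
1. the spacer stands on the slope beside the sleeve, released, while the loose cover is still away from it (x of spacer in the frame of frame between -0.008 and 0.008 m and z of spacer in the frame of frame between 0.079 and 0.091 m and angle between spacer's own z axis and vertical between 0.4036 and 0.6436 rad and angle between the y axis of spacer and the y axis of frame, either way round below 0.15 rad and distance between spacer and fixed_cover between 0.0635 and 0.0865 m and contact force between the fingers and spacer below 0.1 N and distance between cover and spacer above 0.11 m), for 0.2 s.
2. the loose cover, on the sill, is pushed along it so that the spacer is pressed between it and the sleeve with over 2 N (x of cover in the frame of frame between -0.008 and 0.008 m and z of cover in the frame of frame between 0.077 and 0.093 m and contact force between cover and spacer above 2 N and contact force between spacer and fixed_cover above 2 N), for 0.02 s.
At the end, for the whole second after the job is handed in: Cover flat on the slope (0.05 rad), in line with the sill (0.03 rad), within 3 mm of the lip, 77.5 +/- 2 mm from the spacer (centres); spacer upright on the slope beside the sleeve, 63.5 to 83 mm from the fixed cover (lip 4 mm, tilt 0.08, square 0.06 rad); both released, at rest (x of cover in the frame of frame between -0.003 and 0.003 m and z of cover in the frame of frame between 0.082 and 0.088 m and angle between cover's own z axis and vertical between 0.4736 and 0.5736 rad and angle between the y axis of cover and the y axis of frame, either way round below 0.03 rad and x of spacer in the frame of frame between -0.004 and 0.004 m and z of spacer in the frame of frame between 0.081 and 0.089 m and angle between spacer's own z axis and vertical between 0.4436 and 0.6036 rad and angle between the y axis of spacer and the y axis of frame, either way round below 0.06 rad and distance between cover and spacer between 0.0755 and 0.0795 m and distance between spacer and fixed_cover between 0.0635 and 0.083 m and contact force between the fingers and cover below 0.1 N and contact force between the fingers and spacer below 0.1 N and linear speed of each of cover, spacer below 0.02 m/s); the robot touches nothing.
It fails at once if the tape is shoved more than 30 mm (distance of tape from where it was at the start of the episode above 0.03 m).
It fails at once if the screw box is shoved more than 30 mm (distance of screw_box from where it was at the start of the episode above 0.03 m).
It fails at once if the screwdriver is shoved more than 30 mm (distance of driver from where it was at the start of the episode above 0.03 m).
It also fails if it takes over 64 s, if anything falls off the work surface, if the arm or the gripper's body presses on something with over 40 N, if the wrist force passes 120 N, or if a joint passes its speed limit or range.

## Robot

A 6-joint arm with a two-finger parallel gripper is mounted at the origin on the work surface. World frame = base frame: x ahead of the robot, y to its left, z up, the work surface at z = 0. Lengths are in m, angles in rad, forces in N, time in s.
With the tool pointing down it reaches from about 0.35 to 0.85 m from the base axis. Payload 8.1 kg.
Tool frame: the origin (TCP) lies at the very end of the fingers, on their centre line; the grasp point (between the pads) lies 19 mm behind it (robot.pinch_z is the distance from the TCP to the grasp point, in m); y points along the fingers, x is the direction in which the jaws open and shut, and the axes are right-handed (so a half turn about y gives the same grasp; the last joint's range is limited). The gripper opens to 93 mm and grips with 3 to 60 N. Pads are 15 mm wide; open, the fingers measure 128 mm over their backs; the gripper's body (75 mm by 188 mm) begins 65 mm behind the grasp point.
Start: joints at [-1.428, 0.13, 1.488, -0, 1.523, -0.085], TCP at [0.136, -0.584, 0.219] pointing down, gripper open.
Joint ranges: [-2.96, 2.96], [-0.89, 2.26], [0.02, 2.5], [-1.34, 4.48], [0, 2.73], [-2.66, 2.66]. Speed limits (rad/s): [2.39, 2.39, 2.79, 3.14, 3.14, 3.14].

## Interface

Orientations are given as a rotation vector (axis times angle).
In Python, from plant import robot gives the robot as it stands.
- The arm moves only by the shell command python3 -m inch 'ROWS' [FORCE]. ROWS is JSON, a list of rows, each a list of 5 numbers: the closure, from -1 (fully open) to 1 (shut), then the shift along the world's x, y, z in m, then the turn about the world's z in rad. A call has 1 to 8 rows; each row is the pose to reach, as a shift and turn from the pose measured when the call began; what a row does not reach only later rows make up. A row lasts 1/8 s, in which the tool goes at most 62.5 mm and 10.7 degrees, less where a joint would pass 70% of its speed; a pose out of reach is approached as far as the arm can. A call with a gripper value outside its range is refused whole. The fingers move at their own pace and stop on an object; FORCE is the grip in N (left out, the last holds). Time passes only in rows, so rows that repeat a pose let the fingers close. It gives the time, the measured TCP pose, the force and the opening at its end, in the units of the state.
- robot.read_state(): the state, without advancing time (a new reading comes with each control period).
- robot.read_camera(name): name is "side" or "top" or "wrist"; returns a dict with "color" (384x512x3 uint8, red, green, blue), "mtx" (3x3 intrinsics, pixels), "R" (3x3) and "t" (3): a world point X has camera coordinates R X + t; the wrist camera has in their place "hand_eye" (4x4, takes a point from camera to tool coordinates, whose origin is the TCP and whose axes are the tool frame's). Camera axes: x right, y down, z forward; pixel columns grow to the right and rows downward; lengths in m; the calibration is good to about 2 mm. A picture is of the moment at which its call begins: read the wrist's pose just before it. There is no depth.
- robot.close_job(): hands the job in, once; it reports no verdict.
The state is a dict: "t": time; "q": joint angles; "dq": joint speeds; "joint_torque": joint torques, N m; "tool_pos": TCP position; "orientation": TCP orientation; "force": force on the tool from outside, world axes, zero at the start; "wrist_torque": the same for the moment, N m; "opening": finger opening in m.
Only numpy, scipy, OpenCV 4.12 (cv2) and the standard library are available. Lean on these libraries where they do the work, as an engineer would, in place of code of your own. Each camera call takes 0.05 s, during which the arm holds its last target. There are 200 camera calls.

## Working session

There is one attempt and no reset: what is moved stays moved. The work goes in short steps, Python scripts to look and compute and a shell command to move; the robot and the scene stay as the last step left them, time stands still between calls to the robot, and variables do not carry over. Pictures are saved under pics/ and viewed, about 8 in all and at most 12, crops included, and the job is handed in when it is done.

```bash
ls; mkdir -p pics; python3 - <<'E'
from plant import robot
import cv2,numpy as np
s=robot.read_state();print(s)
for n in ["side","top","wrist"]:
    c=robot.read_camera(n);cv2.imwrite(f"pics/{n}0.png",c["color"][:,:,::-1]);print(n,{k:np.round(v,4).tolist() for k,v in c.items() if k!="color"})
a=[cv2.imread(f"pics/{n}0.png") for n in["side","top"]]
E
```

```text
pics
{'t': 0.0, 'q': array([-1.42840001e+00,  1.31135943e-01,  1.48928031e+00,  1.61809743e-06,
        1.52298772e+00, -8.53985903e-02]), 'dq': array([ 0.00207892,  0.00118743,  0.00058242, -0.0013435 ,  0.00057108,
       -0.00134317]), 'joint_torque': array([ 1.76870184e-03, -5.59840715e+01, -4.91752839e+01,  7.68477051e-02,
        3.52830521e-02, -1.37345683e-04]), 'tool_pos': array([ 0.13544055, -0.5839325 ,  0.21760194]), 'orientation': array([-1.30709083,  1.04067057, -1.03847222]), 'force': array([-0.14468587, -0.39077853, -0.54342991]), 'wrist_torque': array([ 0.00485436, -0.01927632,  0.05669321]), 'opening': 0.09280445679305026}
side {'mtx': [[415.7241, 0.0, 257.1417], [0.0, 415.7241, 187.5311], [0.0, 0.0, 1.0]], 'R': [[-0.8627, -0.5056, 0.0061], [-0.2857, 0.4775, -0.8309], [0.4172, -0.7186, -0.5565]], 't': [0.456, 0.3007, 1.0276]}
top {'mtx': [[364.8044, 0.0, 260.0306], [0.0, 364.8044, 190.683], [0.0, 0.0, 1.0]], 'R': [[-0.0145, -0.9999, -0.0045], [-0.9901, 0.015, -0.1399], [0.14, 0.0024, -0.9902]], 't': [-0.0265, 0.5609, 1.32]}
wrist {'mtx': [[286.9571, 0.0, 252.9064], [0.0, 286.9571, 191.4405], [0.0, 0.0, 1.0]], 'hand_eye': [[1.0, -0.0013, -0.0003, 0.0005], [-0.0001, -0.2895, 0.9572, -0.1669], [-0.0013, -0.9572, -0.2895, 0.0813], [0.0, 0.0, 0.0, 1.0]]}
```

View pics/top0.png

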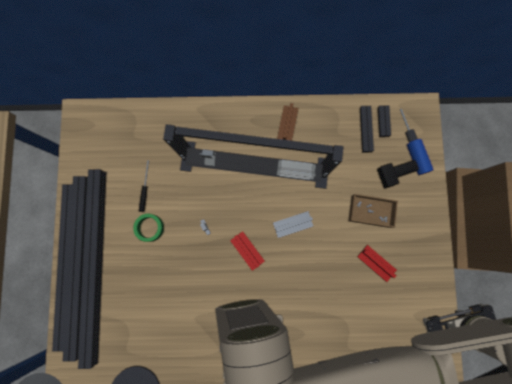

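View pics/side0.png

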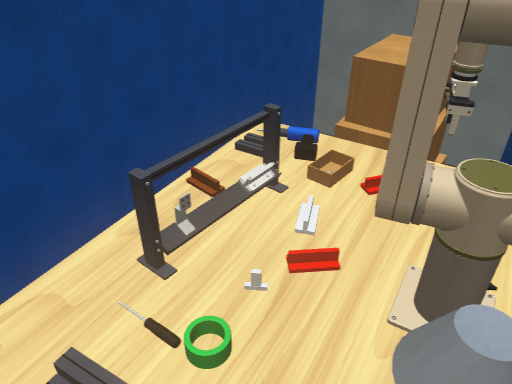

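```bash
cat > h.py <<'E'
from plant import robot
import cv2,numpy as np
from scipy.spatial.transform import Rotation as Ro
def tool():
    s=robot.read_state();return Ro.from_rotvec(s["orientation"]).as_matrix(),np.array(s["tool_pos"])
def cam(n):
    R,p=tool();c=robot.read_camera(n);K=np.array(c["mtx"])
    if n=="wrist":
        H=np.array(c["hand_eye"]);Rc=R@H[:3,:3];o=R@H[:3,3]+p
    else:
        Rc=np.array(c["R"]).T;o=-Rc@np.array(c["t"])
    return c["color"],K,Rc,o
def ray(c,uv):
    _,K,Rc,o=c;d=Rc@np.linalg.solve(K,[uv[0],uv[1],1.]);return o,d/np.linalg.norm(d)
def onz(c,uv,z):
    o,d=ray(c,uv);return o+d*(z-o[2])/d[2]
def onplane(c,uv,n,p0):
    o,d=ray(c,uv);return o+d*(np.dot(n,np.array(p0)-o)/np.dot(n,d))
def proj(c,X):
    _,K,Rc,o=c;v=K@(Rc.T@(np.array(X)-o));return v[:2]/v[2]
def tri(c1,u1,c2,u2):
    o1,d1=ray(c1,u1);o2,d2=ray(c2,u2)
    A=np.stack([d1,-d2],1);k=np.linalg.lstsq(A,o2-o1,rcond=None)[0]
    a,b=o1+k[0]*d1,o2+k[1]*d2;return (a+b)/2,np.linalg.norm(a-b)
E
python3 - <<'E'
from h import *
R,p=tool();print(R.round(3),p)
t=cam("top");s=cam("side")
def crop(c,x0,y0,x1,y1,f,n): cv2.imwrite(n,cv2.resize(c[0][y0:y1,x0:x1,::-1],None,fx=f,fy=f,interpolation=cv2.INTER_CUBIC))
crop(t,155,100,355,250,4,"pics/tc.png");crop(s,120,90,340,310,2.7,"pics/sc.png")
E
```

```text
[[ 0.226 -0.     0.974]
 [-0.974  0.001  0.226]
 [-0.001 -1.     0.   ]] [ 0.13548143 -0.58407057  0.21785318]
```

View pics/tc.png

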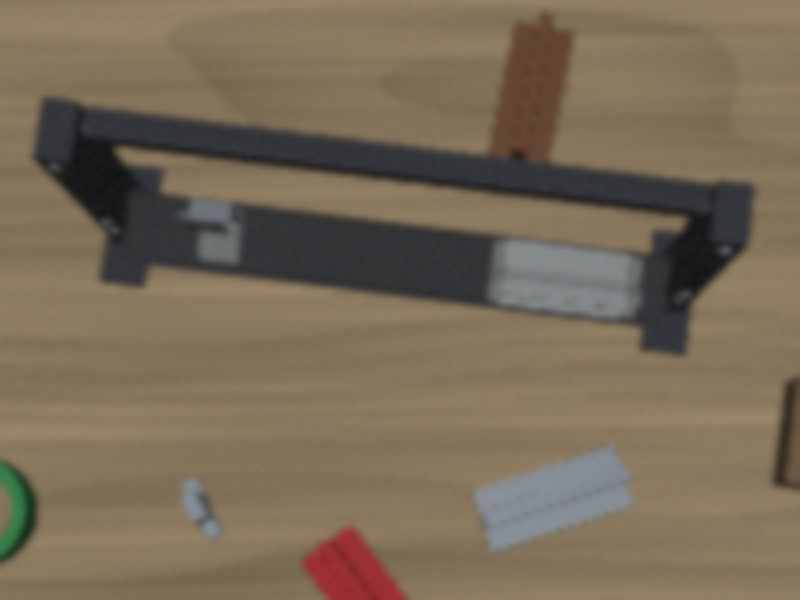

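View pics/sc.png

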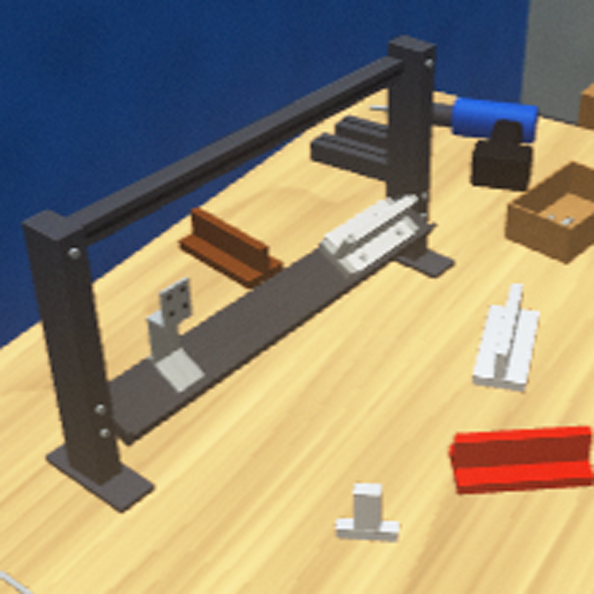

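```bash
python3 - <<'E'
from h import *
t=cam("top");s=cam("side")
T=lambda x,y:(x/4+155-.375,y/4+100-.375)
S=lambda x,y:(x/2.7+120,y/2.7+90)
P=lambda *a:print(*[np.round(v,4) for v in a])
L=onz(t,T(58,130),.3);Rr=onz(t,T(732,213),.3);P("jambs",L,Rr,np.linalg.norm(L-Rr));m=(L+Rr)/2
d=L-Rr;yaw=np.arctan2(-d[0],d[1]);P("frame",m,yaw)
for n,(a,b) in dict(spacer_foot=((188,483),(214,536)),).items():
    a,b=onz(t,T(*a),.007),onz(t,T(*b),.007);P(n,a,b,(a+b)/2,np.linalg.norm(a-b))
P("stemtop tri",*tri(t,T(200,503),s,S(368,487)))
hsv=cv2.cvtColor(t[0],cv2.COLOR_RGB2HSV)
m=((hsv[...,1]<60)&(hsv[...,2]>115)).astype(np.uint8);n,lab,st,ce=cv2.connectedComponentsWithStats(m)
for i in range(1,n):
    if st[i,4]>25 and 120<ce[i][0]<420 and 130<ce[i][1]<290:
        c=cv2.minAreaRect(np.argwhere(lab==i)[:,::-1].astype(np.float32));print(st[i],ce[i].round(1))
        b=[onz(t,q,.012) for q in cv2.boxPoints(c)];P(np.mean(b,0),np.linalg.norm(b[0]-b[1]),np.linalg.norm(b[1]-b[2]),b[0],b[1],b[2])
P("tape",onz(t,(148,228),.048),"box",onz(t,(373,211),.055),"driver",onz(t,(144,197),.01))
E
```

```text
Traceback (most recent call last):
numpy._core._exceptions._UFuncNoLoopError: ufunc 'multiply' did not contain a loop with signature matching types (dtype('<U5'), dtype('float64')) -> None
```

```bash
python3 - <<'E'
from h import *
t=cam("top");s=cam("side")
T=lambda x,y:(x/4+155-.375,y/4+100-.375)
S=lambda x,y:(x/2.7+120,y/2.7+90)
P=lambda *a:print(*[v if isinstance(v,str) else np.round(v,4) for v in a])
L=onz(t,T(58,130),.3);Rr=onz(t,T(732,213),.3);P("jambs",L,Rr,np.linalg.norm(L-Rr));m=(L+Rr)/2
d=L-Rr;yaw=np.arctan2(-d[0],d[1]);P("frame",m,yaw)
for n,(a,b) in dict(spacer_foot=((188,483),(214,536)),).items():
    a,b=onz(t,T(*a),.007),onz(t,T(*b),.007);P(n,a,b,(a+b)/2,np.linalg.norm(a-b))
P("stemtop tri",*tri(t,T(200,503),s,S(368,487)))
hsv=cv2.cvtColor(t[0],cv2.COLOR_RGB2HSV)
m=((hsv[...,1]<60)&(hsv[...,2]>115)).astype(np.uint8);n,lab,st,ce=cv2.connectedComponentsWithStats(m)
for i in range(1,n):
    if st[i,4]>25 and 120<ce[i][0]<420 and 130<ce[i][1]<290:
        c=cv2.minAreaRect(np.argwhere(lab==i)[:,::-1].astype(np.float32));print(st[i],ce[i].round(1))
        b=[onz(t,q,.012) for q in cv2.boxPoints(c)];P(np.mean(b,0),np.linalg.norm(b[0]-b[1]),np.linalg.norm(b[1]-b[2]),b[0],b[1],b[2])
P("tape",onz(t,(148,228),.048),"box",onz(t,(373,211),.055),"driver",onz(t,(144,197),.01))
E
python3 -m inch '[[-1,0.15,0,0.15,0],[-1,0.2,0,0.2,0],[-1,0.25,0.05,0.2,0.1],[-1,0.3,0.1,0.2,0.2]]'
```

```text
jambs [0.7099 0.2417 0.3   ] [ 0.6363 -0.2735  0.3   ] 0.5204
frame [ 0.6731 -0.0159  0.3   ] -0.1417
spacer_foot [0.4552 0.1874 0.007 ] [0.4051 0.1626 0.007 ] [0.4301 0.175  0.007 ] 0.0559
stemtop tri [0.4334 0.1681 0.0563] 0.0009
[203 150   9   5  26] [207.3 152. ]
[0.717  0.1672 0.012 ] 0.0316 0.014 [0.7219 0.1839 0.012 ] [0.726  0.1525 0.012 ] [0.7121 0.1505 0.012 ]
[279 159  34  20 504] [295.7 169.1]
[ 0.6477 -0.1725  0.012 ] 0.0665 0.1248 [ 0.6236 -0.1062  0.012 ] [ 0.6894 -0.1157  0.012 ] [ 0.6716 -0.2392  0.012 ]
[144 160   5  24  56] [146. 172.]
[0.6454 0.4009 0.012 ] 0.0906 0.01 [0.6009 0.4097 0.012 ] [0.6911 0.4019 0.012 ] [0.6898 0.392  0.012 ]
[273 211  41  27 681] [292.9 224. ]
[ 0.4373 -0.1577  0.012 ] 0.1505 0.065 [ 0.4456 -0.0765  0.012 ] [ 0.491  -0.2199  0.012 ] [ 0.4286 -0.2385  0.012 ]
[200 219  11  16  82] [204.  226.4]
[0.4306 0.1766 0.012 ] 0.0263 0.064 [0.4543 0.202  0.012 ] [0.4649 0.178  0.012 ] [0.4067 0.1513 0.012 ]
tape [0.4277 0.3766 0.048 ] box [ 0.4771 -0.446   0.055 ] driver [0.547 0.407 0.01 ]
t: 0.95
tool_pos: [0.3261, -0.5424, 0.3677]
orientation: [-1.384, 0.886, -0.888]
force: [0.5, -0.3, 0.2]
opening: 0.0927
```

```bash
python3 -m inch '[[-1,0.06,0.05,0.05,0],[-1,0.12,0.1,0.1,0],[-1,0.18,0.15,0.1,0],[-1,0.23,0.2,0.1,0],[-1,0.27,0.25,0.1,0],[-1,0.29,0.31,0.1,0],[-1,0.29,0.36,0.1,0],[-1,0.29,0.4,0.1,0]]'
python3 -m inch '[[-1,0.06,0,0,0],[-1,0.12,0,0,0],[-1,0.18,0,0,0],[-1,0.24,0,0,0],[-1,0.3,0,0,0],[-1,0.36,0,0,0],[-1,0.42,0,0,0],[-1,0.48,0,0,0]]'
python3 -c "
from h import *
print(tool(),robot.read_state()['q'])"
```

```text
t: 1.95
tool_pos: [0.6095, -0.1757, 0.4664]
orientation: [-1.384, 0.886, -0.888]
force: [0.5, -0.1, 0.1]
opening: 0.093
t: 2.95
tool_pos: [0.8215, -0.1485, 0.3838]
orientation: [-1.361, 0.839, -0.929]
force: [-0.2, -0.7, -0.9]
opening: 0.0929
(array([[ 0.41590806,  0.05747596,  0.90758856],
       [-0.90873666, -0.01203586,  0.41719639],
       [ 0.03490238, -0.99827434,  0.0472247 ]]), array([ 0.82152741, -0.14848264,  0.38384532])) [-0.24109935  0.99116319  0.02238042  0.00231794  2.06932672  0.90081978]
```

```bash
python3 -m inch '[[-1,0.5,-0.1,0.3,0],[-1,0.5,-0.1,0.3,0],[-1,0.5,-0.1,0.3,0],[-1,0.5,-0.1,0.3,0],[-1,0.5,-0.1,0.3,0],[-1,0.5,-0.1,0.3,0]]'
python3 -c "
from h import *
R,p=tool();print(R[:,1].round(3),robot.read_state()['q'].round(3))"
python3 -m inch '[[-1,0.5,-0.1,0.5,0],[-1,0.5,-0.1,0.5,0],[-1,0.5,-0.1,0.5,0],[-1,0.5,-0.1,0.5,0],[-1,0.5,-0.1,0.5,0],[-1,0.5,-0.1,0.5,0]]'
python3 -c "
from h import *
R,p=tool();print(R[:,1].round(3),robot.read_state()['q'].round(3))"
```

```text
t: 3.7
tool_pos: [0.8363, -0.1555, 0.397]
orientation: [-1.337, 0.791, -0.969]
force: [-0.2, 0.1, -0.1]
opening: 0.0931
[ 0.115 -0.023 -0.993] [-0.247  0.977  0.023  0.007  2.025  0.897]
t: 4.45
tool_pos: [0.8206, -0.1552, 0.4602]
orientation: [-1.313, 0.744, -1.008]
force: [1.5, 0.3, -0.4]
opening: 0.0927
[ 0.171 -0.033 -0.985] [-0.253  0.9    0.023  0.012  2.044  0.894]
```

```bash
python3 -m inch '[[-1,-0.05,0.03,0,0.18],[-1,-0.1,0.04,0,0.36],[-1,-0.1,0.06,0,0.54],[-1,-0.1,0.06,0,0.72],[-1,-0.1,0.06,0,0.9],[-1,-0.1,0.06,0,1.08],[-1,-0.1,0.06,0,1.26],[-1,-0.1,0.06,0,1.44]]'
python3 -m inch '[[-1,0,0,0,0.18],[-1,0,0,0,0.36],[-1,0,0,0,0.54],[-1,0,0,0,0.72],[-1,0,0,0,0.9],[-1,0,0,0,1.08],[-1,0,0,0,1.26],[-1,0,0,0,1.44]]'
cat > st.py <<'E'
from h import *
R,p=tool();s=robot.read_state();y=R[:,1]
print("t",round(s['t'],2),"p",p.round(4),"appr",y.round(3),"tilt",np.degrees(np.arccos(-y[2])).round(2),"dir",np.degrees(np.arctan2(y[1],y[0])).round(1),"jaw",R[:,0].round(3),np.degrees(np.arctan2(R[1,0],R[0,0])).round(1),"q",s['q'].round(2),"F",np.round(s['force'],1),"op",round(s['opening'],4))
E
python3 st.py
```

```text
t: 5.45
tool_pos: [0.7203, -0.0953, 0.4602]
orientation: [-1.415, -0.202, 0.065]
force: [0.4, 0.1, 0.4]
opening: 0.0931
t: 6.45
tool_pos: [0.7108, -0.0938, 0.4524]
orientation: [-1.013, -1.186, 1.234]
force: [-0.3, 1.0, 0.9]
opening: 0.0931
t 6.45 p [ 0.7108 -0.0938  0.4524] appr [-0.14   0.094 -0.986] tilt 9.7 dir 146.1 jaw [-0.041  0.994  0.1  ] 92.4 q [-0.23  0.91  0.02  0.08  2.36 -1.8 ] F [-0.3  1.   0.9] op 0.0931
```

```bash
for i in 1; do python3 -m inch '[[-1,0.5,-0.3,0.1,0],[-1,0.5,-0.3,0.1,0]]' >/dev/null; python3 st.py; done
python3 -m inch '[[-1,0.5,-0.1,0.1,0],[-1,0.5,-0.1,0.1,0],[-1,0.5,-0.1,0.1,0],[-1,0.5,-0.1,0.1,0]]' >/dev/null; python3 st.py
```

```text
t 6.7 p [ 0.7358 -0.139   0.4236] appr [-0.097  0.086 -0.992] tilt 7.48 dir 138.3 jaw [-0.042  0.995  0.091] 92.4 q [-0.28  0.94  0.02  0.07  2.29 -1.86] F [-1.1  0.5 -0. ] op 0.093
t 7.2 p [ 0.783  -0.1448  0.372 ] appr [-0.047  0.078 -0.996] tilt 5.22 dir 121.2 jaw [-0.043  0.996  0.08 ] 92.5 q [-0.28  1.01  0.02  0.08  2.18 -1.85] F [-0.1 -0.3  0.1] op 0.0928
```

```bash
python3 -m inch '[[-1,-0.05,-0.05,0.03,0.16],[-1,-0.1,-0.1,0.05,0.3],[-1,-0.13,-0.16,0.05,0.42],[-1,-0.16,-0.22,0.05,0.42],[-1,-0.16,-0.27,0.05,0.42]]'
python3 -m inch '[[-1,0.15,-0.12,0,0],[-1,0.3,-0.24,0,0],[-1,0.5,-0.4,0,0],[-1,0.5,-0.4,0,0],[-1,0.5,-0.4,0,0]]' >/dev/null; python3 st.py
```

```text
t: 7.82
tool_pos: [0.6266, -0.3953, 0.4216]
orientation: [-0.859, -1.517, 1.505]
force: [1.8, -2.2, -0.5]
opening: 0.0931
t 8.45 p [ 0.6919 -0.4519  0.3272] appr [-0.029  0.026 -0.999] tilt 2.22 dir 138.1 jaw [-0.431  0.902  0.036] 115.5 q [-0.64  1.06  0.02  0.    2.1  -2.66] F [0.2 0.1 0.8] op 0.0929
```

```bash
python3 -m inch '[[-1,0.1,0,0,0],[-1,0.3,-0.1,0,0],[-1,0.3,-0.1,0,0]]' >/dev/null; python3 st.py
```

```text
t 8.82 p [ 0.7512 -0.4342  0.2801] appr [ 0.019 -0.003 -1.   ] tilt 1.13 dir -7.4 jaw [-0.432  0.902 -0.011] 115.6 q [-0.59  1.11  0.02  0.01  1.99 -2.6 ] F [-0.6  0.5  0. ] op 0.0932
```

```bash
python3 -m inch '[[-1,-0.06,0,0.02,0],[-1,-0.12,0,0.04,0],[-1,-0.18,0,0.04,0],[-1,-0.24,0.02,0.04,0],[-1,-0.3,0.05,0.04,0],[-1,-0.32,0.11,0.04,0],[-1,-0.32,0.17,0.02,0],[-1,-0.32,0.23,0,0]]' 
python3 -m inch '[[-1,0,0.06,0,0],[-1,0,0.12,0,0],[-1,0,0.18,0,0],[-1,0,0.24,-0.02,0],[-1,0,0.3,-0.06,0],[-1,0,0.36,-0.09,0],[-1,0,0.38,-0.09,0]]'
python3 - <<'E'
from h import *
c=cam("wrist");cv2.imwrite("pics/w1.png",c[0][:,:,::-1])
E
python3 st.py
```

```text
t: 9.82
tool_pos: [0.4373, -0.2261, 0.2887]
orientation: [-0.988, -1.541, 1.527]
force: [0.4, 0.9, 0.5]
opening: 0.0933
t: 10.7
tool_pos: [0.4362, 0.1555, 0.1971]
orientation: [-0.986, -1.541, 1.529]
force: [0.1, -0.3, 0.6]
opening: 0.0932
t 10.75 p [0.4362 0.1581 0.197 ] appr [ 0.021 -0.003 -1.   ] tilt 1.2 dir -9.1 jaw [-0.431  0.902 -0.012] 115.6 q [ 0.24 -0.26  1.9  -0.01  1.48 -1.77] F [-2.7  0.9 -0.6] op 0.0931
```

View pics/w1.png

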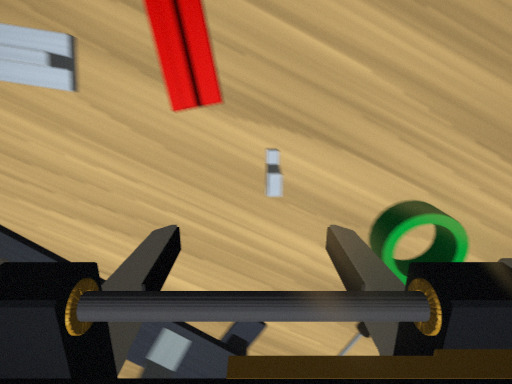

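```bash
python3 - <<'E'
from h import *
img=cv2.imread("pics/w1.png")[:,:,::-1]
_,K,Rc,o=cam("wrist");c=(img,K,Rc,o)
h=cv2.cvtColor(np.ascontiguousarray(img),cv2.COLOR_RGB2HSV)
m=(h[...,1]<70)[140:210,250:300];q=np.argwhere(m)[:,::-1]+[250,140]
r=cv2.minAreaRect(q.astype(np.float32));print(r,len(q))
b=[onz(c,v,.014) for v in cv2.boxPoints(r)];print(np.round(b,4),np.linalg.norm(b[0]-b[1]),np.linalg.norm(b[1]-b[2]))
ctr=np.mean(b,0);R,p=tool();print(ctr,"delta",ctr-p)
e=b[1]-b[0] if np.linalg.norm(b[1]-b[0])>np.linalg.norm(b[2]-b[1]) else b[2]-b[1]
print("x axis ang",np.degrees(np.arctan2(e[1],e[0])))
E
```

```text
((274.0, 172.5), (18.0, 47.0), 0.0) 715
[[0.4625 0.1845 0.014 ]
 [0.4082 0.1577 0.014 ]
 [0.3987 0.1775 0.014 ]
 [0.4524 0.2052 0.014 ]] 0.06050164428248716 0.02189674580626147
[0.43045181 0.18121697 0.014     ] delta [-0.00624283  0.02513291 -0.18399609]
x axis ang -153.77080644836144
```

```bash
python3 -m inch '[[-1,-0.006,0.023,-0.05,0.01],[-1,-0.006,0.023,-0.11,0.01],[-1,-0.006,0.023,-0.15,0.01],[-1,-0.006,0.023,-0.167,0.01],[1,-0.006,0.023,-0.167,0.01],[1,-0.006,0.023,-0.167,0.01],[1,-0.006,0.023,-0.167,0.01],[1,-0.006,0.023,-0.167,0.01]]' 25
python3 -m inch '[[1,0,0,0,0],[1,0,0,0,0]]';python3 st.py
```

```text
t: 11.8
tool_pos: [0.4316, 0.1793, 0.0321]
orientation: [-0.98, -1.552, 1.535]
force: [0.9, 0.1, -0.2]
opening: 0.0577
t: 12.05
tool_pos: [0.4318, 0.1794, 0.0324]
orientation: [-0.98, -1.552, 1.535]
force: [0.3, 0.9, -0.5]
opening: 0.0377
t 12.05 p [0.4318 0.1794 0.0324] appr [ 0.024 -0.004 -1.   ] tilt 1.38 dir -8.8 jaw [-0.442  0.897 -0.014] 116.2 q [ 0.29 -0.07  2.05 -0.01  1.14 -1.73] F [ 0.3  0.9 -0.5] op 0.0377
```

```bash
python3 -m inch '[[1,0,0,0,0],[1,0,0,0,0],[1,0,0,0,0],[1,0,0,0.04,0],[1,0,0,0.1,-0.1],[1,0,0,0.16,-0.25],[1,0.02,-0.05,0.22,-0.4],[1,0.05,-0.1,0.27,-0.5]]'
python3 -m inch '[[1,0.03,-0.05,0.04,-0.1],[1,0.05,-0.1,0.09,-0.1],[1,0.1,-0.12,0.13,-0.1],[1,0.16,-0.14,0.13,-0.1],[1,0.22,-0.16,0.13,-0.1],[1,0.28,-0.18,0.13,-0.1]]'; python3 st.py
```

```text
t: 13.05
tool_pos: [0.4702, 0.0999, 0.2829]
orientation: [-1.255, -1.185, 1.177]
force: [1.5, -0.3, -1.3]
opening: 0.0149
t: 13.8
tool_pos: [0.7276, -0.0728, 0.4128]
orientation: [-1.3, -1.109, 1.103]
force: [1.1, 0.1, 1.1]
opening: 0.0151
t 13.8 p [ 0.7276 -0.0728  0.4128] appr [ 0.019 -0.016 -1.   ] tilt 1.43 dir -40.5 jaw [ 0.144  0.989 -0.013] 81.7 q [-0.16  0.53  0.65 -0.01  1.94 -1.59] F [1.1 0.1 1.1] op 0.0151
```

```bash
python3 -m inch '[[1,0.1,-0.035,0,0],[1,0.2,-0.04,0,0],[1,0.3,-0.05,0,0],[1,0.5,-0.06,0,0]]'>/dev/null; python3 st.py
for i in 1; do python3 -m inch '[[1,0.4,-0.06,0.3,0],[1,0.4,-0.06,0.3,0],[1,0.4,-0.06,0.3,0]]'>/dev/null; python3 st.py; done
python3 -m inch '[[1,0.4,-0.06,0.2,0],[1,0.4,-0.06,0.2,0]]'>/dev/null; python3 st.py
python3 -m inch '[[1,0.4,-0.06,0.2,0],[1,0.4,-0.06,0.2,0]]'>/dev/null; python3 st.py
```

```text
t 14.3 p [ 0.8396 -0.0965  0.3607] appr [ 0.053 -0.019 -0.998] tilt 3.21 dir -20.2 jaw [ 0.145  0.989 -0.012] 81.7 q [-0.17  1.01  0.03 -0.01  2.04 -1.6 ] F [ 0.8  0.3 -1.6] op 0.0148
t 14.68 p [ 0.8429 -0.1018  0.3995] appr [ 0.114 -0.027 -0.993] tilt 6.74 dir -13.3 jaw [ 0.145  0.989 -0.01 ] 81.7 q [-0.18  0.97  0.02 -0.01  2.03 -1.61] F [-1.2 -0.  -1.7] op 0.015
t 14.93 p [ 0.8642 -0.1077  0.4037] appr [ 0.173 -0.035 -0.984] tilt 10.15 dir -11.3 jaw [ 0.144  0.989 -0.009] 81.7 q [-0.18  0.97  0.02 -0.    1.97 -1.61] F [-0.1 -0.2 -1.3] op 0.0145
t 15.18 p [ 0.8858 -0.1134  0.4073] appr [ 0.23  -0.042 -0.972] tilt 13.5 dir -10.3 jaw [ 0.144  0.989 -0.009] 81.7 q [-0.19  0.97  0.02  0.    1.91 -1.61] F [ 0.2 -0.6 -1. ] op 0.0146
```

Works: about 3.4° per call. Five more.

```bash
python3 -m inch '[[1,0.4,-0.06,0.2,0],[1,0.4,-0.06,0.2,0]]'>/dev/null
python3 -m inch '[[1,0.4,-0.06,0.2,0],[1,0.4,-0.06,0.2,0]]'>/dev/null
python3 -m inch '[[1,0.4,-0.06,0.2,0],[1,0.4,-0.06,0.2,0]]'>/dev/null
python3 -m inch '[[1,0.4,-0.06,0.2,0],[1,0.4,-0.06,0.2,0]]'>/dev/null
python3 -m inch '[[1,0.4,-0.06,0.2,0],[1,0.4,-0.06,0.2,0]]'>/dev/null; python3 st.py
```

```text
t 16.43 p [ 0.9932 -0.138   0.4336] appr [ 0.497 -0.077 -0.865] tilt 30.17 dir -8.9 jaw [ 0.143  0.99  -0.006] 81.8 q [-0.2   0.99  0.02  0.02  1.6  -1.62] F [-0.7 -0.1 -1.4] op 0.015
```

```bash
python3 -m inch '[[1,-0.06,0,0,0],[1,-0.12,0.01,0,0],[1,-0.18,0.02,0,0],[1,-0.24,0.04,0,0],[1,-0.3,0.06,0,0],[1,-0.36,0.08,-0.02,0],[1,-0.42,0.08,-0.06,0],[1,-0.46,0.08,-0.12,0]]'>/dev/null
python3 -m inch '[[1,0,0,0,0]]'>/dev/null
python3 - <<'E'
from h import *
c=cam("wrist");cv2.imwrite("pics/w2.png",c[0][:,:,::-1]);np.savez("w2.npz",K=c[1],R=c[2],o=c[3])
E
python3 st.py
```

```text
t 17.6 p [ 0.6066 -0.0661  0.3679] appr [ 0.495 -0.077 -0.865] tilt 30.09 dir -8.8 jaw [ 0.143  0.99  -0.006] 81.8 q [-0.21 -0.38  1.78  0.03  1.22 -1.64] F [1.3 0.1 1.3] op 0.0152
```

View pics/w2.png

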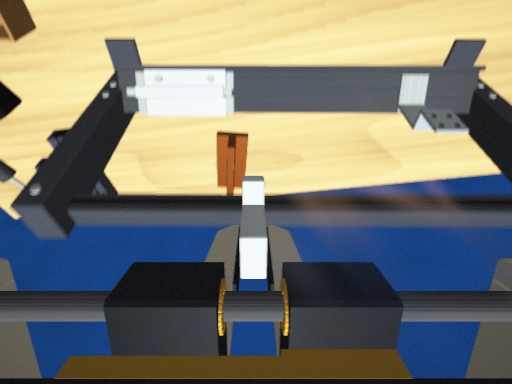

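```bash
python3 - <<'E'
import cv2
a=cv2.imread("pics/w2.png")[50:130,100:300];cv2.imwrite("pics/w2c.png",cv2.resize(a,None,fx=4,fy=4,interpolation=cv2.INTER_LINEAR))
g=cv2.cvtColor(cv2.imread("pics/w2.png"),cv2.COLOR_BGR2GRAY)
for x in (260,280,320,360,390): print(x,g[58:76,x].tolist(),g[100:120,x].tolist())
E
```

```text
260 [234, 234, 233, 234, 234, 227, 207, 185, 135, 86, 84, 85, 87, 85, 87, 92, 90, 92] [94, 89, 92, 93, 90, 89, 91, 91, 88, 91, 94, 134, 167, 202, 224, 233, 236, 237, 235, 237]
280 [233, 235, 235, 237, 235, 229, 211, 185, 152, 90, 86, 87, 85, 88, 86, 91, 91, 91] [97, 95, 93, 92, 95, 89, 92, 92, 91, 90, 95, 128, 184, 212, 229, 237, 236, 235, 235, 232]
320 [237, 236, 235, 236, 233, 223, 208, 178, 150, 90, 83, 87, 85, 85, 88, 93, 91, 91] [95, 97, 92, 94, 90, 95, 91, 92, 93, 92, 95, 121, 170, 204, 225, 235, 235, 235, 234, 232]
360 [230, 229, 228, 226, 225, 214, 201, 179, 146, 86, 88, 84, 85, 92, 90, 89, 92, 91] [96, 97, 99, 95, 97, 94, 95, 95, 93, 95, 96, 124, 160, 195, 211, 225, 224, 221, 225, 228]
390 [224, 222, 225, 225, 226, 219, 200, 179, 140, 102, 92, 89, 87, 89, 89, 94, 93, 95] [95, 97, 96, 93, 95, 94, 93, 96, 90, 94, 97, 108, 153, 179, 204, 222, 225, 228, 231, 232]
```

View pics/w2c.png

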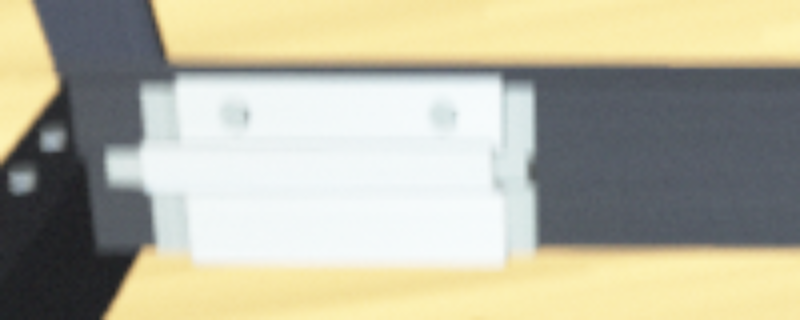

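```bash
cat >> h.py <<'E'
E
python3 - <<'E'
from h import *
z=np.load("w2.npz");c=(None,z["K"],z["R"],z["o"])
up=np.array([onz(c,(x,y),.098) for x,y in((260,111.7),(280,111.4),(320,111.6),(360,111.7),(390,112))])
lo=np.array([onz(c,(x,y),.0757) for x,y in((260,65.5),(320,65.6),(360,65.7),(390,65.9))])
for n,P in(("up",up),("lo",lo)):
    k=np.polyfit(P[:,1],P[:,0],1);print(n,"x at y=0:",np.polyval(k,0),"yaw",-np.degrees(np.arctan(k[0])))
yaw=-.1417;fx=np.array([np.cos(yaw),np.sin(yaw),0]);fy=np.array([-np.sin(yaw),np.cos(yaw),0])
print("fx up",up@fx-.0225,"lo",lo@fx+.0362)
F=np.mean(np.r_[up@fx-.0225,lo@fx+.0362]);n=-np.sin(np.pi/6)*fx+[0,0,np.cos(np.pi/6)];seat=F*fx+[0,0,.085]
for nm,uv,h in(("sleeve end foot up",(233.9,75),.0135),("sleeve end foot dn",(233.9,105),.0135),("cover end",(225.2,77),.014),("cover end dn",(226,105),.014),("cover far",(144.3,77),.014),("jambR inner?",(140,66),.0),("jambL",(482,68),0)):
    X=onplane(c,uv,n,seat+h*n);print(nm,X.round(4),"fx",(X@fx-F).round(4),"y",(X@fy).round(4))
o=np.array([.6731,-.0159,0]);print("orig y along",o@fy,"orig x",o@fx,F)
E
```

```text
up x at y=0: 0.6821685694480056 yaw -8.274620197299406
lo x at y=0: 0.6249928212842993 yaw -8.310304834399645
fx up [0.65296468 0.65246457 0.65276142 0.65289609 0.65336158] lo [0.65477165 0.65494533 0.65510576 0.655394  ]
sleeve end foot up [ 0.62   -0.096   0.0853] fx -0.0265 y -0.0075
sleeve end foot dn [ 0.6532 -0.1015  0.1047] fx 0.0071 y -0.0082
cover end [ 0.6202 -0.108   0.087 ] fx -0.0246 y -0.0193
cover end dn [ 0.6514 -0.1123  0.1051] fx 0.0069 y -0.0192
cover far [ 0.6047 -0.2167  0.087 ] fx -0.0246 y -0.1291
jambR inner? [ 0.597  -0.2252  0.0671] fx -0.031 y -0.1386
jambL [0.6662 0.243  0.0685] fx -0.0286 y 0.3347
orig y along 0.07931876891503384 orig x 0.6685992468570419 0.6538516760096018
```

```bash
cat >> h.py <<'E'
yaw=-.1445;F=.6538
fx=np.array([np.cos(yaw),np.sin(yaw),0]);fy=np.array([-np.sin(yaw),np.cos(yaw),0]);ez=np.array([0,0,1.])
nn=-.5*fx+.866*ez; us=.866*fx+.5*ez
def slope(X): # upslope, along sill, normal (m)
    d=np.array(X)-F*fx-.085*ez; return np.array([d@us,d@fy,d@nn])
def world(s): return F*fx+.085*ez+s[0]*us+s[1]*fy+s[2]*nn
E
cat > go.py <<'E'
from h import *
import sys
R,p=tool();cur=slope(p);print("slope now",cur.round(4),"F slope",np.round([robot.read_state()['force']@v for v in(us,fy,nn)],1))
for a in sys.argv[1:]:
    s=np.array([float(v) for v in a.split(",")]);print(a,"shift",(world(s)-p).round(4))
E
python3 go.py 0.004,0.0315,0.075 0.003,0.0315,0.0424 0.0,0.0315,0.0324
```

```text
slope now [0.1034 0.0219 0.267 ] F slope [1.7 0.3 0.5]
0.004,0.0315,0.075 shift [ 0.0113  0.0081 -0.216 ]
0.003,0.0315,0.0424 shift [ 0.0265  0.0059 -0.2447]
0.0,0.0315,0.0324 shift [ 0.0289  0.0055 -0.2549]
```

```bash
python3 -m inch '[[1,0,0.008,-0.05,0],[1,0,0.008,-0.11,0],[1,0.005,0.008,-0.16,0],[1,0.011,0.008,-0.2,0],[1,0.011,0.008,-0.216,0],[1,0.011,0.008,-0.216,0]]'>/dev/null
python3 st.py; python3 go.py 0.003,0.0315,0.0364 0.003,0.0315,0.032
python3 - <<'E'
from h import *
c=cam("side");cv2.imwrite("pics/s3.png",cv2.resize(c[0][90:240,110:310,::-1],None,fx=4,fy=4,interpolation=cv2.INTER_CUBIC))
E
```

```text
t 18.35 p [ 0.6186 -0.0583  0.1528] appr [ 0.496 -0.077 -0.865] tilt 30.1 dir -8.8 jaw [ 0.143  0.99  -0.006] 81.8 q [-0.19 -0.25  2.07  0.02  0.8  -1.63] F [-0.4  0.2 -1.4] op 0.0149
slope now [0.0051 0.0314 0.0753] F slope [-1.1  0.1 -1. ]
0.003,0.0315,0.0364 shift [ 0.0175 -0.0024 -0.0347]
0.003,0.0315,0.032 shift [ 0.0197 -0.0027 -0.0386]
```

View pics/s3.png

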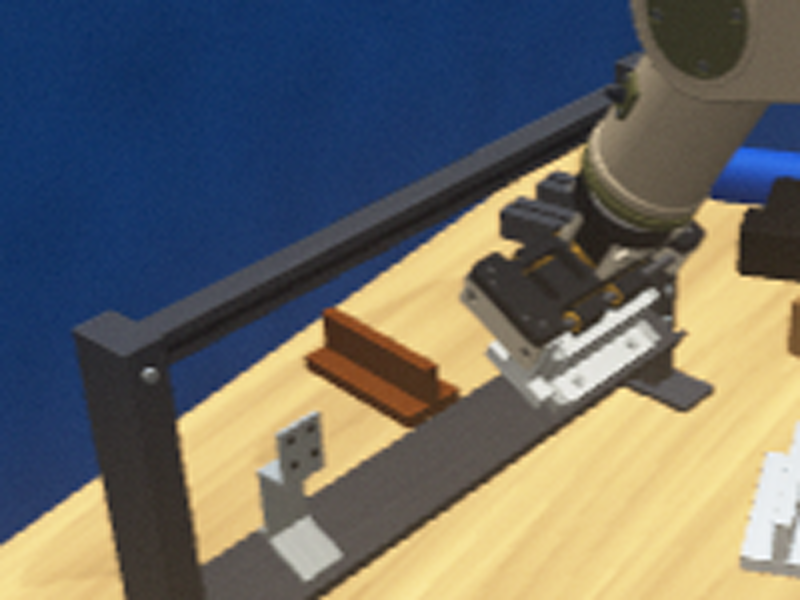

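```bash
python3 -m inch '[[1,0.007,-0.001,-0.012,0],[1,0.012,-0.002,-0.024,0],[1,0.0175,-0.0024,-0.0345,0],[1,0.0175,-0.0024,-0.0345,0]]'>/dev/null;python3 go.py
python3 -m inch '[[1,0.001,0,-0.002,0],[1,0.002,0,-0.0035,0],[1,0.0025,0,-0.005,0],[1,0.0025,0,-0.005,0]]'>/dev/null;python3 st.py;python3 go.py -0.002,0.0315,0.032
```

```text
slope now [0.0028 0.0315 0.0363] F slope [-0.9 -0.5 -0.9]
t 19.4 p [ 0.6391 -0.061   0.1158] appr [ 0.497 -0.078 -0.864] tilt 30.19 dir -8.9 jaw [ 0.143  0.99  -0.007] 81.8 q [-0.18 -0.14  2.05  0.02  0.71 -1.63] F [-22.6   1.2  20.5] op 0.0148
slope now [0.0045 0.0317 0.0329] F slope [-9.3 -2.1 29. ]
-0.002,0.0315,0.032 shift [-0.0051  0.0006 -0.0041]
```

```bash
python3 -m inch '[[1,-0.001,0,0.0008,0],[1,-0.0015,0,0,0],[1,-0.003,0,-0.0008,0],[1,-0.0045,0.0005,-0.0015,0]]'>/dev/null;python3 st.py;python3 go.py
```

```text
t 19.9 p [ 0.6355 -0.0608  0.1151] appr [ 0.499 -0.078 -0.863] tilt 30.33 dir -8.9 jaw [ 0.143  0.99  -0.007] 81.8 q [-0.18 -0.15  2.06  0.02  0.7  -1.63] F [ 6.  -0.7 -1. ] op 0.0149
slope now [0.0011 0.0314 0.0341] F slope [ 4.8  0.1 -3.9]
```

```bash
python3 -m inch '[[1,0.0003,0,-0.0009,0],[1,0.0003,0,-0.0012,0]]'>/dev/null;python3 go.py
python3 -m inch '[[0.4,0,0,0,0],[0.4,0,0,0,0],[0.4,0,0,0,0]]'>/dev/null;python3 st.py;python3 go.py 0.001,0.0315,0.1
python3 - <<'E'
from h import *
c=cam("wrist");cv2.imwrite("pics/w4.png",c[0][:,:,::-1]);np.savez("w4.npz",K=c[1],R=c[2],o=c[3])
E
```

```text
slope now [0.0012 0.0314 0.0331] F slope [-0.1 -1.2  3. ]
t 20.52 p [ 0.6359 -0.0607  0.1139] appr [ 0.499 -0.078 -0.863] tilt 30.34 dir -8.9 jaw [ 0.143  0.99  -0.007] 81.8 q [-0.18 -0.15  2.06  0.02  0.7  -1.63] F [ 0.1  0.1 -0.6] op 0.0277
slope now [0.0008 0.0315 0.0329] F slope [-0.2  0.1 -0.5]
0.001,0.0315,0.1 shift [-0.033   0.0048  0.0582]
```

```bash
python3 -m inch '[[0.4,-0.01,0.001,0.018,0],[0.4,-0.022,0.003,0.038,0],[1,-0.033,0.005,0.058,0],[1,-0.031,0.02,0.058,0],[1,-0.0285,0.0365,0.058,0],[1,-0.0285,0.0365,0.058,0]]'>/dev/null;python3 st.py
python3 - <<'E'
from h import *
c=cam("wrist");cv2.imwrite("pics/w4.png",c[0][:,:,::-1]);np.savez("w4.npz",K=c[1],R=c[2],o=c[3])
E
python3 go.py 0.0,0.065,0.04 0,0.065,0.008
```

```text
t 21.32 p [ 0.6075 -0.0234  0.172 ] appr [ 0.499 -0.077 -0.863] tilt 30.34 dir -8.8 jaw [ 0.141  0.99  -0.007] 81.9 q [-0.11 -0.31  2.09 -0.03  0.84 -1.53] F [ 0.1  0.2 -0.2] op 0.0007
slope now [0.0007 0.0638 0.0999] F slope [-0.5  1.1 -0.3]
0.0,0.065,0.04 shift [ 0.0292 -0.003  -0.0522]
0,0.065,0.008 shift [ 0.045  -0.0053 -0.0799]
```

View pics/w4.png

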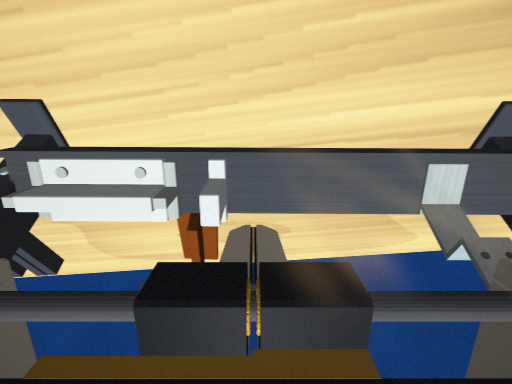

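```bash
python3 -m inch '[[1,0.012,-0.001,-0.022,0],[1,0.026,-0.003,-0.046,0],[1,0.038,-0.004,-0.066,0],[1,0.045,-0.0053,-0.079,0],[1,0.045,-0.0053,-0.079,0]]'>/dev/null;python3 go.py
python3 -m inch '[[1,-0.001,-0.008,0,0],[1,-0.002,-0.014,0,0],[1,-0.003,-0.02,0,0],[1,-0.0035,-0.024,0,0]]'>/dev/null;python3 go.py
```

```text
slope now [-0.0013  0.0642  0.0076] F slope [ 0.4 -0.3 -0.7]
slope now [-0.0002  0.0396  0.0082] F slope [1.6 3.  1.1]
```

```bash
python3 -m inch '[[1,-0.0004,-0.003,0,0],[1,-0.0009,-0.006,0,0],[1,-0.0009,-0.006,0,0]]'>/dev/null;python3 go.py
python3 -m inch '[[1,-0.0004,-0.003,0,0],[1,-0.0009,-0.006,0,0],[1,-0.0009,-0.006,0,0]]'>/dev/null;python3 go.py
```

```text
slope now [-0.0003  0.0332  0.0081] F slope [1.5 0.3 0.3]
slope now [-0.0009  0.0268  0.0079] F slope [ 0.1  1.1 -0.5]
```

```bash
for i in 1; do python3 -m inch '[[1,-0.0005,-0.003,0,0],[1,-0.0005,-0.003,0,0]]'>/dev/null;python3 go.py;done
python3 -m inch '[[1,-0.0005,-0.003,0,0],[1,-0.0005,-0.003,0,0]]'>/dev/null;python3 go.py
python3 - <<'E'
from h import *
c=cam("wrist");cv2.imwrite("pics/w5.png",cv2.resize(c[0][100:300,120:380,::-1],None,fx=3,fy=3));
E
```

```text
slope now [-0.0017  0.0249  0.0079] F slope [-2.4  8.7  2.5]
slope now [-0.002   0.0247  0.008 ] F slope [-1. 18.  3.]
```

View pics/w5.png

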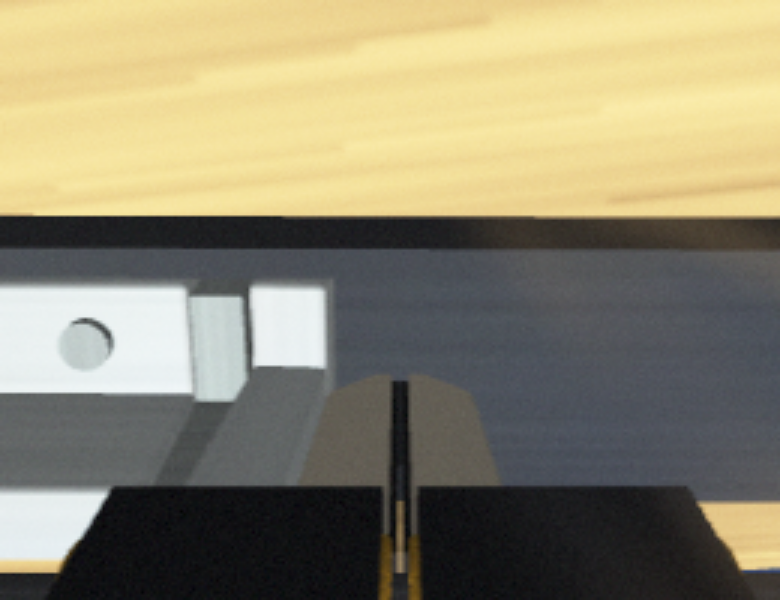

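```bash
python3 -m inch '[[1,0.001,0.01,0,0],[1,-0.01,0.012,0.02,0],[1,-0.03,0.012,0.05,0],[1,-0.06,0.012,0.1,0],[1,-0.1,0.012,0.15,0],[1,-0.14,0.03,0.19,0],[1,-0.17,0.08,0.22,-0.15],[1,-0.17,0.13,0.25,-0.33]]'>/dev/null
python3 -m inch '[[1,0,0.06,0.03,-0.18],[1,0,0.12,0.05,-0.36],[1,0,0.18,0.05,-0.54],[1,0,0.24,0.05,-0.72],[1,0,0.3,0.05,-0.9],[1,0,0.36,0.05,-1.08],[1,0,0.4,0.05,-1.26],[1,0,0.4,0.05,-1.44]]'>/dev/null
python3 st.py
```

```text
t 25.8 p [0.4786 0.4294 0.3692] appr [-0.052 -0.489 -0.871] tilt 29.43 dir -96.1 jaw [ 0.995 -0.101 -0.003] -5.8 q [ 0.82  0.71  0.57 -0.39  2.25  0.74] F [ 0.9 -0.4  0.6] op 0.0005
```

```bash
python3 -m inch '[[-1,0,0.04,0,-0.18],[-1,-0.02,0.08,0,-0.36],[-1,-0.02,0.08,0,-0.5],[-1,-0.02,0.08,0,-0.5]]'>/dev/null;python3 st.py
python3 -m inch '[[-1,0.3,0.42,0.1,0],[-1,0.3,0.42,0.1,0],[-1,0.3,0.42,0.1,0]]'>/dev/null;python3 st.py
python3 -m inch '[[-1,0.3,0.42,0.1,0],[-1,0.3,0.42,0.1,0]]'>/dev/null;python3 st.py
python3 -m inch '[[-1,0.3,0.42,0.1,0],[-1,0.3,0.42,0.1,0]]'>/dev/null;python3 st.py
```

```text
t 26.3 p [0.4462 0.495  0.3554] appr [-0.278 -0.401 -0.873] tilt 29.21 dir -124.8 jaw [ 0.823 -0.568 -0.001] -34.6 q [ 0.8   1.08  0.03 -0.14  2.54  1.32] F [-0.3 -0.6  1.1] op 0.0358
t 26.68 p [0.4503 0.5201 0.3291] appr [-0.253 -0.374 -0.892] tilt 26.86 dir -124.0 jaw [ 0.825 -0.565  0.003] -34.4 q [ 0.82  1.1   0.02 -0.11  2.47  1.35] F [-1.  -1.1  0.1] op 0.0657
t 26.93 p [0.4564 0.5393 0.3122] appr [-0.226 -0.346 -0.911] tilt 24.4 dir -123.2 jaw [ 0.827 -0.562  0.008] -34.2 q [ 0.83  1.12  0.02 -0.1   2.42  1.37] F [-0.4  0.3  1.1] op 0.0861
t 27.18 p [0.4636 0.5582 0.2963] appr [-0.199 -0.315 -0.928] tilt 21.85 dir -122.3 jaw [ 0.828 -0.56   0.012] -34.1 q [ 0.84  1.13  0.02 -0.09  2.37  1.38] F [-0.1 -0.1  0.8] op 0.093
```

```bash
python3 -m inch '[[-1,0.3,0.42,0.4,0],[-1,0.3,0.42,0.4,0]]'>/dev/null;python3 st.py
python3 -m inch '[[-1,0.3,0.42,0.4,0],[-1,0.3,0.42,0.4,0]]'>/dev/null
python3 -m inch '[[-1,0.3,0.42,0.4,0],[-1,0.3,0.42,0.4,0]]'>/dev/null;python3 st.py
python3 -m inch '[[-1,0.3,0.42,0.4,0],[-1,0.3,0.42,0.4,0]]'>/dev/null
python3 -m inch '[[-1,0.3,0.42,0.4,0],[-1,0.3,0.42,0.4,0]]'>/dev/null;python3 st.py
```

```text
t 27.43 p [0.46   0.5605 0.3315] appr [-0.171 -0.281 -0.944] tilt 19.21 dir -121.2 jaw [ 0.829 -0.559  0.017] -34.0 q [ 0.84  1.08  0.02 -0.09  2.37  1.39] F [-0.7 -0.1  0.6] op 0.0928
t 27.93 p [0.457  0.5686 0.3848] appr [-0.111 -0.21  -0.971] tilt 13.74 dir -117.8 jaw [ 0.83  -0.557  0.026] -33.9 q [ 0.85  1.    0.02 -0.08  2.35  1.4 ] F [0.3 0.3 0. ] op 0.093
t 28.43 p [0.4583 0.5797 0.4251] appr [-0.049 -0.135 -0.99 ] tilt 8.28 dir -110.0 jaw [ 0.831 -0.555  0.035] -33.8 q [ 0.86  0.94  0.02 -0.07  2.31  1.41] F [0.9 0.7 0.2] op 0.0932
```

```bash
python3 -m inch '[[-1,-0.02,-0.03,0,-0.18],[-1,-0.02,-0.03,0,-0.33],[-1,-0.02,-0.03,0,-0.33]]'>/dev/null
python3 -m inch '[[-1,0.3,0.42,0.3,0],[-1,0.3,0.42,0.3,0]]'>/dev/null
python3 -m inch '[[-1,0.3,0.42,0.3,0],[-1,0.3,0.42,0.3,0]]'>/dev/null;python3 st.py
```

```text
t 29.3 p [0.463  0.5952 0.4444] appr [-0.039 -0.046 -0.998] tilt 3.44 dir -130.1 jaw [ 0.608 -0.794  0.013] -52.6 q [ 0.84  0.91  0.02 -0.    2.26  1.76] F [0.4 0.2 0.6] op 0.0928
```

```bash
python3 -m inch '[[-1,0.3,0.36,0.3,0],[-1,0.3,0.36,0.3,0]]'>/dev/null;python3 st.py
python3 -m inch '[[-1,0,-0.06,0,0.18],[-1,-0.01,-0.12,-0.02,0.36],[-1,-0.02,-0.18,-0.05,0.54],[-1,-0.03,-0.24,-0.08,0.72],[-1,-0.04,-0.3,-0.1,0.9],[-1,-0.04,-0.36,-0.1,1.08],[-1,-0.04,-0.42,-0.1,1.22],[-1,-0.04,-0.48,-0.1,1.22]]'>/dev/null
python3 st.py
```

```text
t 29.55 p [0.4745 0.6046 0.4534] appr [-0.004 -0.003 -1.   ] tilt 0.28 dir -148.2 jaw [ 0.608 -0.794 -0.   ] -52.6 q [0.84 0.9  0.02 0.   2.22 1.76] F [-0.9 -1.1 -0.1] op 0.0931
t 30.55 p [0.4385 0.204  0.3633] appr [ 0.009 -0.003 -1.   ] tilt 0.51 dir -16.4 jaw [0.953 0.304 0.007] 17.7 q [ 0.33 -0.2   1.55 -0.01  1.78  0.02] F [ 0.8 -1.3 -0.5] op 0.0928
```

```bash
python3 -m inch '[[-1,0,-0.06,-0.02,0],[-1,0,-0.12,-0.05,0],[-1,0,-0.18,-0.08,0],[-1,0,-0.24,-0.1,0],[-1,0,-0.3,-0.12,0],[-1,0,-0.35,-0.13,0],[-1,0,-0.36,-0.13,0]]'>/dev/null
python3 -m inch '[[-1,0,0,0,0]]'>/dev/null
python3 - <<'E'
from h import *
c=cam("wrist");img=c[0];cv2.imwrite("pics/w6.png",img[:,:,::-1])
h=cv2.cvtColor(img,cv2.COLOR_RGB2HSV)
m=((h[...,1]<60)&(h[...,2]>110)).astype(np.uint8);n,lab,st,ce=cv2.connectedComponentsWithStats(m)
for i in np.argsort(-st[1:,4])[:3]+1:
    r=cv2.minAreaRect(np.argwhere(lab==i)[:,::-1].astype(np.float32));print(st[i],r)
    b=[onz(c,v,.014) for v in cv2.boxPoints(r)];print(np.round(b,4),np.linalg.norm(b[0]-b[1]),np.linalg.norm(b[1]-b[2]),"ctr",np.mean(b,0).round(4))
E
python3 st.py
```

```text
[ 226  106   46  110 4535] ((248.5, 160.5), (109.0, 45.0), 90.0)
[[ 0.3886 -0.0986  0.014 ]
 [ 0.4447 -0.0812  0.014 ]
 [ 0.4929 -0.2268  0.014 ]
 [ 0.4298 -0.2459  0.014 ]] 0.058668712227173445 0.1533521856702198 ctr [ 0.439  -0.1631  0.014 ]
[ 378  176   82  102 3279] ((417.6689147949219, 225.2635040283203), (33.246826171875, 107.06407165527344), 35.53767776489258)
[[ 0.6682 -0.251   0.014 ]
 [ 0.6946 -0.0973  0.014 ]
 [ 0.7462 -0.1115  0.014 ]
 [ 0.7245 -0.2706  0.014 ]] 0.15586122923213916 0.05353086355082187 ctr [ 0.7084 -0.1826  0.014 ]
[ 361  167   69   86 1927] ((393.2734375, 207.67283630371094), (23.052692413330078, 94.62483978271484), 35.311214447021484)
[[ 0.6299 -0.2273  0.014 ]
 [ 0.6555 -0.0949  0.014 ]
 [ 0.69   -0.1044  0.014 ]
 [ 0.6671 -0.2399  0.014 ]] 0.13489734056686845 0.03579457175563787 ctr [ 0.6606 -0.1666  0.014 ]
t 31.6 p [ 0.4412 -0.1611  0.2387] appr [ 0.018 -0.008 -1.   ] tilt 1.11 dir -23.9 jaw [0.954 0.299 0.015] 17.4 q [-0.46 -0.26  1.82  0.    1.56 -0.76] F [0.2 0.2 0.5] op 0.0929
```

View pics/w6.png

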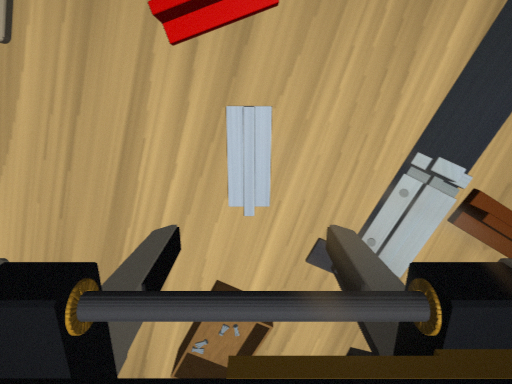

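```bash
python3 - <<'E'
from h import *
c=cam("wrist")
f=lambda u,v,z=.014:onz(c,(u,v),z)
a,b,d,e=f(227,106),f(271,106),f(271,206.5),f(228,206.5)
print([np.linalg.norm(x-y).round(4) for x,y in((a,b),(b,d),(d,e))]);ctr=(a+b+d+e)/4
ax=(a+b)/2-(d+e)/2;print(ctr.round(4),np.degrees(np.arctan2(ax[1],ax[0])),"delta",ctr-tool()[1])
r1,r2=f(249,106.5,.05),f(249,215.5,.05);print(((r1+r2)/2).round(4),np.linalg.norm(r1-r2))
E
```

```text
[np.float64(0.0574), np.float64(0.1401), np.float64(0.0625)]
[ 0.4384 -0.1562  0.014 ] 107.3581781449914 delta [-0.00260936  0.00406782 -0.22426138]
[ 0.4378 -0.156   0.05  ] 0.1392690789673063
```

```bash
python3 -m inch '[[-1,-0.003,0.004,-0.06,0],[-1,-0.003,0.004,-0.12,0],[-1,-0.003,0.004,-0.18,0],[-1,-0.003,0.004,-0.215,0],[1,-0.003,0.004,-0.216,0],[1,-0.003,0.004,-0.216,0],[1,-0.003,0.004,-0.216,0],[1,-0.003,0.004,-0.216,0]]' 45 >/dev/null
python3 -m inch '[[1,0,0,0,0],[1,0,0,0,0],[1,0,0,0,0],[1,0,0,0,0],[1,0,0,0,0]]'>/dev/null;python3 st.py
```

```text
t 33.27 p [ 0.4388 -0.157   0.0241] appr [ 0.019 -0.009 -1.   ] tilt 1.18 dir -25.1 jaw [0.954 0.3   0.015] 17.4 q [-0.45 -0.06  2.06  0.    1.12 -0.76] F [-3.  -0.2  3.3] op 0.0137
```

```bash
python3 -m inch '[[1,0,0,0.05,0],[1,-0.01,0,0.11,-0.1],[1,-0.01,0.01,0.17,-0.2],[1,-0.01,0.02,0.23,-0.3],[1,0,0.03,0.29,-0.4],[1,0.02,0.04,0.35,-0.447],[1,0.06,0.05,0.39,-0.447],[1,0.12,0.05,0.4,-0.447]]'>/dev/null
python3 -m inch '[[1,0.06,0,0,0],[1,0.12,0,0,0],[1,0.18,0,0,0],[1,0.26,0,0,0],[1,0.4,-0.04,0,0],[1,0.5,-0.04,0,0]]'>/dev/null;python3 st.py
python3 -m inch '[[1,0.4,-0.06,0.2,0],[1,0.4,-0.06,0.2,0]]'>/dev/null; python3 st.py
```

```text
t 35.02 p [ 0.8204 -0.1179  0.3935] appr [ 0.054 -0.022 -0.998] tilt 3.37 dir -22.3 jaw [ 0.988 -0.141  0.057] -8.1 q [-0.2   0.98  0.02 -0.01  2.08 -0.06] F [-1.6  1.1 -1.1] op 0.0138
t 35.27 p [ 0.8383 -0.1216  0.4026] appr [ 0.113 -0.031 -0.993] tilt 6.72 dir -15.4 jaw [ 0.983 -0.14   0.116] -8.1 q [-0.2   0.97  0.02 -0.01  2.03 -0.06] F [-1.9 -0.4  0.5] op 0.0139
```

```bash
python3 -m inch '[[1,0.4,-0.03,0.2,0],[1,0.4,-0.03,0.2,0]]'>/dev/null
python3 -m inch '[[1,0.4,-0.03,0.2,0],[1,0.4,-0.03,0.2,0]]'>/dev/null
python3 -m inch '[[1,0.4,-0.03,0.2,0],[1,0.4,-0.03,0.2,0]]'>/dev/null
python3 -m inch '[[1,0.4,-0.03,0.2,0],[1,0.4,-0.03,0.2,0]]'>/dev/null
python3 -m inch '[[1,0.4,-0.03,0.2,0],[1,0.4,-0.03,0.2,0]]'>/dev/null
python3 -m inch '[[1,0.4,-0.03,0.2,0],[1,0.4,-0.03,0.2,0]]'>/dev/null; python3 st.py
```

```text
t 36.77 p [ 0.9731 -0.1106  0.4326] appr [ 0.449 -0.072 -0.891] tilt 27.02 dir -9.2 jaw [ 0.883 -0.12   0.454] -7.8 q [-0.17  0.98  0.02  0.    1.67 -0.03] F [-0.1  0.4 -3.1] op 0.0135
```

```bash
python3 -m inch '[[1,0.4,-0.03,0.2,0],[1,0.4,-0.03,0.2,0]]'>/dev/null; python3 st.py
python3 -m inch '[[1,-0.06,0.02,0,-0.01],[1,-0.12,0.04,0,-0.01],[1,-0.18,0.06,0,-0.01],[1,-0.24,0.08,0,-0.01],[1,-0.3,0.1,0,-0.01],[1,-0.36,0.12,0,-0.01],[1,-0.42,0.13,0,-0.01],[1,-0.44,0.14,0,-0.01]]'>/dev/null;python3 st.py;python3 go.py 0.002,0.102,0.09
```

```text
t 37.02 p [ 0.9949 -0.11    0.4386] appr [ 0.499 -0.077 -0.863] tilt 30.32 dir -8.8 jaw [ 0.855 -0.116  0.505] -7.7 q [-0.16  0.99  0.02  0.    1.6  -0.02] F [ 0.3  0.5 -2.1] op 0.0137
t 38.02 p [0.6007 0.0154 0.439 ] appr [ 0.498 -0.082 -0.863] tilt 30.3 dir -9.4 jaw [ 0.854 -0.125  0.504] -8.3 q [-0.01 -0.37  1.65 -0.08  1.35  0.13] F [ 0.1  0.9 -1.4] op 0.0138
slope now [0.1237 0.1018 0.3373] F slope [-0.7  0.9 -1.2]
0.002,0.102,0.09 shift [ 0.0181 -0.0024 -0.275 ]
```

```bash
python3 -m inch '[[1,0,0,-0.06,0],[1,0,0,-0.12,0],[1,0,0,-0.18,0],[1,0.005,0,-0.23,0],[1,0.012,-0.002,-0.26,0],[1,0.018,-0.002,-0.273,0],[1,0.018,-0.002,-0.274,0]]'>/dev/null;python3 st.py;python3 go.py 0.002,0.102,0.03 0.001,0.102,0.026
```

```text
t 38.9 p [0.6187 0.0134 0.1648] appr [ 0.497 -0.083 -0.864] tilt 30.23 dir -9.4 jaw [ 0.855 -0.125  0.503] -8.3 q [-0.02 -0.26  2.06 -0.1   0.83  0.18] F [ 0.1 -0.3 -3. ] op 0.0134
slope now [0.0022 0.1023 0.0909] F slope [-1.4 -0.3 -2.7]
0.002,0.102,0.03 shift [ 0.0299 -0.0047 -0.0528]
0.001,0.102,0.026 shift [ 0.031  -0.0048 -0.0568]
```

```bash
python3 -m inch '[[1,0.012,-0.002,-0.02,0],[1,0.024,-0.004,-0.04,0],[1,0.0315,-0.005,-0.0525,0],[1,0.033,-0.005,-0.0555,0],[1,0.033,-0.005,-0.0555,0]]'>/dev/null;python3 go.py
python3 -m inch '[[1,0.0006,0,-0.001,0],[1,0.001,0,-0.002,0],[1,0.001,0,-0.002,0]]'>/dev/null;python3 st.py;python3 go.py
```

```text
slope now [0.0048 0.1023 0.0271] F slope [-1.7  0.3 -2.5]
t 39.9 p [0.6542 0.0085 0.1105] appr [ 0.5   -0.083 -0.862] tilt 30.45 dir -9.4 jaw [ 0.853 -0.125  0.507] -8.3 q [-0.02 -0.09  2.02 -0.11  0.69  0.19] F [-4.1  1.4  5. ] op 0.0138
slope now [0.0061 0.1027 0.0259] F slope [-1.2  0.8  6.5]
```

```bash
python3 -m inch '[[1,-0.0017,0.0003,-0.001,0],[1,-0.003,0.0005,-0.0019,0],[1,-0.004,0.0006,-0.0024,0]]'>/dev/null;python3 go.py
python3 -m inch '[[1,-0.0013,0.0002,-0.0008,0],[1,-0.0013,0.0002,-0.0008,0]]'>/dev/null;python3 st.py;python3 go.py
```

```text
slope now [0.0018 0.1027 0.026 ] F slope [0.1 0.7 1.5]
t 40.52 p [0.649  0.0093 0.1076] appr [ 0.501 -0.083 -0.862] tilt 30.49 dir -9.4 jaw [ 0.853 -0.125  0.507] -8.3 q [-0.02 -0.1   2.03 -0.11  0.69  0.19] F [-1.   0.3  2.3] op 0.0135
slope now [1.000e-04 1.027e-01 2.600e-02] F slope [0.3 0.1 2.5]
```

```bash
python3 -m inch '[[1,-0.0008,0.0002,-0.0012,0],[1,-0.0013,0.0002,-0.0012,0]]'>/dev/null;python3 go.py
python3 -m inch '[[1,-0.001,0.0002,-0.0008,0],[1,-0.001,0.0002,-0.0008,0]]'>/dev/null;python3 st.py;python3 go.py
```

```text
slope now [-0.0007  0.1027  0.026 ] F slope [1.6 0.3 1.4]
t 41.02 p [0.6475 0.0097 0.1068] appr [ 0.503 -0.083 -0.861] tilt 30.62 dir -9.4 jaw [ 0.852 -0.124  0.509] -8.3 q [-0.02 -0.11  2.04 -0.11  0.68  0.19] F [-0.2  0.   4.3] op 0.0138
slope now [-0.0016  0.1028  0.0261] F slope [2.  0.  3.9]
```

```bash
python3 -m inch '[[1,-0.001,0.0002,-0.0006,0],[1,-0.0017,0.0002,-0.001,0],[1,-0.0017,0.0002,-0.001,0]]'>/dev/null;python3 st.py;python3 go.py
python3 - <<'E'
from h import *
c=cam("side");a=c[0][100:240,150:300,::-1];cv2.imwrite("pics/s7.png",cv2.resize(a,None,fx=4,fy=4,interpolation=cv2.INTER_CUBIC))
E
```

```text
t 41.4 p [0.6459 0.0099 0.1059] appr [ 0.503 -0.083 -0.86 ] tilt 30.63 dir -9.3 jaw [ 0.851 -0.124  0.509] -8.3 q [-0.02 -0.11  2.04 -0.11  0.68  0.19] F [0.8 1.  2.3] op 0.0138
slope now [-0.0035  0.1028  0.0261] F slope [1.7 1.1 1.7]
```

```bash
python3 -m inch '[[1,-0.001,0.0002,-0.0006,0],[1,-0.0017,0.0002,-0.001,0],[1,-0.0017,0.0002,-0.001,0]]'>/dev/null;python3 go.py
python3 -m inch '[[1,-0.001,0.0002,-0.0006,0],[1,-0.0017,0.0002,-0.001,0],[1,-0.0017,0.0002,-0.001,0]]'>/dev/null;python3 go.py; python3 st.py
python3 - <<'E'
from h import *
c=cam("side");a=c[0][120:220,180:300,::-1];cv2.imwrite("pics/s7.png",cv2.resize(a,None,fx=6,fy=6,interpolation=cv2.INTER_CUBIC))
E
```

```text
slope now [-0.0036  0.1028  0.0264] F slope [ 7.4 -0.2 -4.4]
slope now [-0.0038  0.1028  0.0267] F slope [ 7.4  0.8 -6.9]
t 42.2 p [0.6453 0.0099 0.1062] appr [ 0.509 -0.083 -0.857] tilt 31.02 dir -9.3 jaw [ 0.848 -0.124  0.515] -8.3 q [-0.02 -0.12  2.05 -0.12  0.67  0.2 ] F [ 9.8 -0.6 -2.3] op 0.0137
```

```bash
python3 -m inch '[[1,0.0008,0,-0.0012,0],[1,0.0008,0,-0.0012,0]]'>/dev/null;python3 go.py
python3 -m inch '[[0.5,0,0,0,0],[0.5,0,0,0,0],[0.5,0,0,0,0]]'>/dev/null;python3 st.py;python3 go.py
python3 - <<'E'
from h import *
c=cam("side");a=c[0][110:210,180:300,::-1];cv2.imwrite("pics/s7.png",cv2.resize(a,None,fx=6,fy=6,interpolation=cv2.INTER_CUBIC))
E
```

```text
slope now [-0.0033  0.1029  0.026 ] F slope [-1.4 -1.3 19.2]
t 42.88 p [0.6455 0.01   0.105 ] appr [ 0.507 -0.083 -0.858] tilt 30.92 dir -9.3 jaw [ 0.849 -0.124  0.514] -8.3 q [-0.02 -0.11  2.05 -0.12  0.67  0.2 ] F [-0.  -0.5  0.1] op 0.0233
slope now [-0.0043  0.1028  0.0256] F slope [ 0.1 -0.5  0.1]
```

View pics/s7.png

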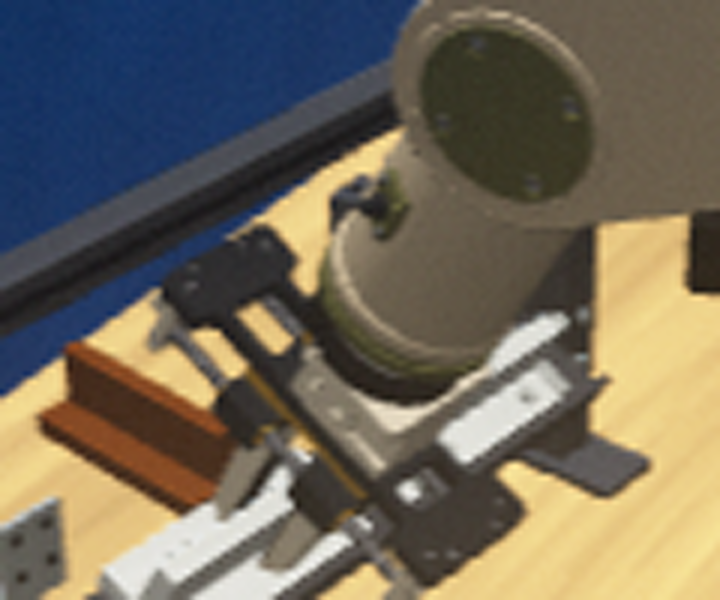

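```bash
python3 -m inch '[[1,0,0,0,0],[1,0,0,0,0],[1,0,0,0,0]]' 25 >/dev/null;python3 st.py;python3 go.py
python3 -m inch '[[1,-0.0012,-0.008,0,0],[1,-0.0023,-0.016,0,0],[1,-0.0033,-0.0225,0,0],[1,-0.0033,-0.0225,0,0]]'>/dev/null;python3 go.py
```

```text
t 43.3 p [0.6459 0.01   0.1055] appr [ 0.508 -0.083 -0.857] tilt 30.98 dir -9.3 jaw [ 0.848 -0.124  0.515] -8.3 q [-0.02 -0.11  2.05 -0.12  0.67  0.2 ] F [ 2.1 -1.   0. ] op 0.0139
slope now [-0.0037  0.1029  0.0258] F slope [ 1.9 -0.7 -1.1]
slope now [-0.0036  0.0789  0.0258] F slope [ 2.8 -2.9 -1.9]
```

```bash
python3 -m inch '[[1,-0.0003,-0.002,0,0],[1,-0.0003,-0.002,0,0]]'>/dev/null;python3 go.py
python3 -m inch '[[1,-0.0003,-0.002,0,0],[1,-0.0003,-0.002,0,0]]'>/dev/null;python3 go.py
```

```text
slope now [-0.0036  0.0767  0.0258] F slope [ 2.  -0.2 -2. ]
slope now [-0.0036  0.0764  0.0259] F slope [ 0.3 10.1 -1.2]
```

```bash
python3 -m inch '[[1,-0.0002,-0.002,0,0],[1,-0.0002,-0.002,0,0],[1,-0.0002,-0.002,0,0]]'>/dev/null;python3 go.py
python3 -m inch '[[0.4,0,0,0,0],[0.4,0,0,0,0],[0.4,0,0,0,0],[0.4,0,0,0,0]]'>/dev/null;python3 st.py;python3 go.py 0.001,0.0765,0.1
python3 - <<'E'
from h import *
c=cam("wrist");cv2.imwrite("pics/w8.png",c[0][:,:,::-1]);np.savez("w8.npz",K=c[1],R=c[2],o=c[3])
E
```

```text
slope now [-0.0036  0.0765  0.026 ] F slope [ 0.5 10.7 -0.4]
t 45.17 p [ 0.6419 -0.0164  0.1056] appr [ 0.509 -0.08  -0.857] tilt 30.98 dir -8.9 jaw [ 0.848 -0.125  0.515] -8.4 q [-0.08 -0.13  2.07 -0.06  0.67  0.1 ] F [-0.6 -0.1  0.4] op 0.0281
slope now [-0.0038  0.0762  0.0259] F slope [-0.3 -0.2  0.6]
0.001,0.0765,0.1 shift [-0.0325  0.005   0.0665]
```

```bash
python3 -m inch '[[0.4,-0.01,0.0016,0.017,0],[0.4,-0.02,0.0032,0.034,0],[0.4,-0.041,0.0064,0.068,0],[0.4,-0.06,0.01,0.1,0],[0.4,-0.08,0.01,0.14,0],[0.4,-0.09,0.01,0.16,0],[0.4,-0.09,0.01,0.16,0]]'>/dev/null;python3 st.py
python3 - <<'E'
from h import *
c=cam("wrist");cv2.imwrite("pics/w9.png",c[0][:,:,::-1])
S=world
pts={"sp near base":(0,-.0078,.014),"sp far":(-.015,.0072,.014),"cover L":(-.015,.0072,.014),"cover far":(-.015,.1472,.014),"lowedge":(-.03,.08,.014),"upedge":(.03,.08,.014)}
for k,v in pts.items(): print(k,proj(c,S(np.array(v))).round(1))
g=cv2.cvtColor(c[0],cv2.COLOR_RGB2GRAY)
u0,v0=proj(c,S(np.array((-.02,.0072,.014))));u1,v1=proj(c,S(np.array((-.02,-.08,.014))));u2,v2=proj(c,S(np.array((-.02,.16,.014))))
print((u1,v1),(u0,v0),(u2,v2))
n=int(np.hypot(u2-u1,v2-v1))*1
a=np.linspace(0,1,n);print([int(g[int(round(v1+(v2-v1)*t)),int(round(u1+(u2-u1)*t))]) for t in a])
# cover edges across slope at 3 positions
for y in(.03,.077,.13):
    ts=np.arange(-.045,.04,.0015);print(y,[(round(float(t)*1e3,1),int(g[int(round(q[1])),int(round(q[0]))])) for t in ts for q in[proj(c,S(np.array((t,y,.014))))] if 0<=q[1]<383 and 0<=q[0]<511])
E
```

```text
t 46.1 p [ 0.5528 -0.0065  0.2685] appr [ 0.513 -0.08  -0.855] tilt 31.26 dir -8.9 jaw [ 0.846 -0.125  0.519] -8.4 q [-0.08 -0.57  2.1  -0.05  1.07  0.08] F [0.1 0.3 0.2] op 0.0277
sp near base [249.1 225.8]
sp far [238.  215.8]
cover L [238.  215.8]
cover far [235.8 109. ]
lowedge [225.3 163.4]
upedge [271.8 163. ]
(np.float64(235.65765848574537), np.float64(271.6880921863094)) (np.float64(234.3086317718881), np.float64(215.87162233660126)) (np.float64(231.45824721848348), np.float64(97.93592703056497))
[238, 238, 238, 238, 239, 238, 239, 239, 239, 239, 239, 239, 240, 239, 239, 240, 240, 240, 241, 239, 241, 227, 208, 205, 205, 208, 205, 175, 162, 241, 242, 243, 243, 243, 243, 243, 242, 245, 220, 195, 206, 213, 212, 210, 211, 203, 239, 242, 242, 239, 240, 240, 240, 241, 241, 222, 229, 240, 240, 240, 239, 239, 240, 240, 240, 240, 240, 240, 240, 240, 240, 240, 241, 241, 241, 240, 240, 241, 241, 241, 240, 240, 240, 241, 240, 240, 241, 240, 241, 240, 240, 241, 241, 240, 240, 240, 241, 241, 241, 241, 242, 240, 241, 240, 241, 242, 241, 242, 241, 241, 242, 241, 241, 240, 241, 241, 241, 241,
[... 1849 characters left out ...]
, (-39.0, 150), (-37.5, 90), (-36.0, 86), (-34.5, 85), (-33.0, 192), (-31.5, 237), (-30.0, 241), (-28.5, 241), (-27.0, 240), (-25.5, 243), (-24.0, 243), (-22.5, 243), (-21.0, 242), (-19.5, 241), (-18.0, 242), (-16.5, 243), (-15.0, 241), (-13.5, 241), (-12.0, 226), (-10.5, 210), (-9.0, 233), (-7.5, 242), (-6.0, 242), (-4.5, 241), (-3.0, 241), (-1.5, 238), (0.0, 237), (1.5, 239), (3.0, 241), (4.5, 240), (6.0, 241), (7.5, 242), (9.0, 242), (10.5, 242), (12.0, 244), (13.5, 244), (15.0, 242), (16.5, 243), (18.0, 243), (19.5, 242), (21.0, 242), (22.5, 241), (24.0, 240), (25.5, 243), (27.0, 236), (28.5, 224), (30.0, 221), (31.5, 212), (33.0, 213), (34.5, 218), (36.0, 219), (37.5, 217), (39.0, 220)]
```

```bash
python3 - <<'E'
from h import *
c=cam("wrist");g=cv2.cvtColor(c[0],cv2.COLOR_RGB2GRAY).astype(np.float32)
ts=np.arange(-.037,-.024,.0002)
for y in(-.06,-.045,-.03,-.004,0,.004,.012,.03,.077,.12,.14):
    q=np.array([proj(c,world(np.array((t,y,.014)))) for t in ts],np.float32)
    v=cv2.remap(g,q[None,:,0],q[None,:,1],cv2.INTER_LINEAR)[0];i=np.argmax(v>160);print(y,"low edge mm",(ts[i]*1e3).round(1))
# stem/sleeve top check: along sill at stem top height
for n in(.062,):
    ys=np.arange(-.03,.03,.002);q=np.array([proj(c,world(np.array((-.003,y,n)))) for y in ys],np.float32)
    print(n,list(zip((ys*1e3).round().astype(int).tolist(),cv2.remap(g,q[None,:,0],q[None,:,1],cv2.INTER_LINEAR)[0].astype(int).tolist())))
E
```

```text
-0.06 low edge mm -30.2
-0.045 low edge mm -28.0
-0.03 low edge mm -27.4
-0.004 low edge mm -32.4
0 low edge mm -32.6
0.004 low edge mm -32.6
0.012 low edge mm -32.6
0.03 low edge mm -32.8
0.077 low edge mm -32.8
0.12 low edge mm -32.6
0.14 low edge mm -32.6
0.062 [(-30, 236), (-28, 236), (-26, 236), (-24, 236), (-22, 236), (-20, 236), (-18, 236), (-16, 236), (-14, 237), (-12, 192), (-10, 176), (-8, 214), (-6, 233), (-4, 237), (-2, 238), (0, 239), (2, 239), (4, 239), (6, 234), (8, 133), (10, 114), (12, 123), (14, 227), (16, 235), (18, 234), (20, 234), (22, 234), (24, 235), (26, 235), (28, 234)]
```

```bash
python3 -c "
from plant import robot
print(robot.close_job(), robot.read_state()['t'])"
```

```text
the job is handed in; nothing more can be done
the job is handed in; nothing more can be done
```

The spacer and the loose cover are on the sill, pushed up against the sleeve and released. I handed the job in after about 46 s of the 64 s; no verdict was given.

**Tilting the gripper:** the moves have no tilt input. I used short out-of-reach moves, which tip the tool about 3° each, to reach 30°. I returned it to vertical before picking up the cover.

**Spacer:** I stood it on the slope about 30 mm short of the sleeve, because the finger needed that room to open. I let go, then pushed it along with closed fingers until it stopped against the sleeve, with the force rising to 18 N. The sleeve sticks out about 11.5 mm.

**Cover:** I slid it down until it stopped at the lip (about 7 N) and let it settle. I then gripped it again and pushed it along the sill with about 10 N. The hand stopped at 76.4 mm along the sill, where I expected 76.3 mm, and I released and backed away.

**Last checks:**
- **Alignment:** in the wrist image, the lower edges of the spacer and cover line up within about 0.4 mm. The sleeve, spacer and cover show no visible gap between them.
- **Forces:** the tool force was close to zero after release.

**What disagreed or was not checked:**
- **Lip position:** the cover met the lip about 3.6 mm further down than my camera estimate, while the spacer had seemed to touch about 1 mm above it. The later lip-edge reading suggests my estimate was about 2.5 mm off.
- **Fixed cover's lower edge:** it read 2 to 5 mm higher than the other two parts in the last image. I put this down to shading or the sleeve; an earlier picture showed it level with the spacer, but I did not resolve it.
- **Final tilt:** I did not measure the final tilt of either part. It rests on how they settled on the slope.
- **Tape, screw box and screwdriver:** I kept well clear of them but did not re-measure them at the end.

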